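# Weigh a loom weight on the bench spring scale and mark the reading

## Task

Hang the iron loom weight by its eye on the hook of the spring scale, easing it down rather than dropping it, and let go so that it hangs free and settles. Then slide the blue marker down until its tip is level with the tip of the settled red pointer, and let go, leaving the weight hanging. Leave the bobbin, the pot and the shuttle where they are.

Things in the scene. Friction and masses are not known exactly. Their poses are not given: they have to be found in the camera images.
- weight: Dark iron cylinder 50 mm across, 40 mm high, standing; 0.25 to 0.58 kg. Origin: centre of underside, z up. On top a steel frame, 36 mm wide (own y), 10 mm thick (own x), with a window (eye) open along own x, 26 mm wide, from 40 to 80 mm up; top bar 80 to 88 mm; above it, 88 to 128 mm, a yellow grip tab 36 mm (y) by 18 mm (x). A half turn about z changes nothing.
- weight_eye (a point): The middle of the underside of the eye's top bar, 80 mm above the weight's underside: the point that rests on the hook.
- scale: Fixed spring scale. Origin: centre of the underside of its green base plate (270 mm along own x, 130 mm along y, 15 mm high). In the middle a white column, 40 mm (x) by 10 mm (y), 280 mm high with a brass cap to 292 mm, black divisions every 10 mm on both broad faces. Hook on the own -x side, blue marker on the own +x side.
- carriage (a joint): Sinking of the red carriage with hook and pointer, m, growing downwards: 0 unloaded (pointer 225 mm above the bench), at most 0.095. Spring 90 N per m: the weights sink it 0.027 to 0.064; lightly damped, it bobs for 1 to 2 s. The red block spans own x -36 to -18 mm of the scale, from 25 mm below to 9 mm above the pointer.
- hook_seat (a point): Resting place on the hook's upper side, 98 mm from the column's middle toward the scale's own -x, 21 mm below the pointer. The hook is an 8 mm round bar, nearly level, from the carriage along own -x, ending 23 mm beyond the seat in an upturn whose top is 14 mm above the seat; the bar's underside is 8 mm below the seat.
- pointer_tip (a point): The tip of the red pointer, at the column's middle on both broad faces; it moves up and down with the hook.
- marker (a joint): How far the blue marker has been slid down the column, m, growing downwards: at 0 its tip is 225 mm above the bench, end of travel 0.085. It slides stiffly (about 2.5 N) and stays where it is left. The same value as the carriage means level tips.
- marker_tip (a point): The tip of the blue marker's pointer, at the column's middle, facing the red one.
- marker_grip (a point): The centre of the marker's blue grip block, at the height of the marker's tip and 95 mm from the column's middle toward the scale's own +x. The block is 32 mm along own x, 14 mm along own y and 32 mm high; a thin stalk joins it to the column side.
- bobbin: A blue bobbin with wooden ends, standing, 48 mm across, 60 mm high; origin at the centre of its underside. Leave alone.
- pot: A small blue ceramic pot, open on top, 54 mm across, 55 mm high; origin at the centre of its underside. Leave alone.
- shuttle: A dark wooden weaving shuttle lying flat, 186 mm long (own x), 36 mm wide, 22 mm high; origin at the centre of its underside. Leave alone.
There are look-alikes about, which are no part of the job. There is more than one size of the weight; the one meant has the size given above.

How it is judged:
On the way, in this order (a step that is already met when the one before it is completed fails the run):
1. the weight hangs free and settled on the hook of the scale (x of weight_eye in the frame of hook_seat between -0.02 and 0.05 m and y of weight_eye in the frame of hook_seat between -0.014 and 0.014 m and z of weight_eye in the frame of hook_seat between -0.014 and 0.014 m and value of joint carriage above 0.018 m and angle between weight's own z axis and vertical below 0.14 rad and height (world z) of weight above 0.025 m and contact force between weight and the fingers below 0.05 N and velocity of joint carriage between -0.012 and 0.012 m/s and linear speed of weight below 0.03 m/s and angular speed of weight below 0.4 rad/s), for 0.4 s.
2. with the weight still hanging, the marker's tip is level with the pointer's (all of step 1 and z of marker_tip in the frame of pointer_tip between -0.004 and 0.004 m), for 0.3 s.
At the end, for the whole second after the job is handed in: Weight hanging by its eye (bar resting on the hook between upturn and carriage, tilt under 0.14 rad, clear of the base, carriage sunk over 18 mm), let go and at rest; marker tip within 4 mm of the pointer's height; bobbin, pot and shuttle within 30 mm of their places, not tipped (all of step 2 and not (distance of bobbin from where it was at the start of the episode above 0.03 m or angle between bobbin's own z axis and vertical above 0.5 rad) and not (distance of pot from where it was at the start of the episode above 0.03 m or angle between pot's own z axis and vertical above 0.5 rad) and not (distance of shuttle from where it was at the start of the episode above 0.03 m or angle between shuttle's own z axis and vertical above 0.5 rad)); the robot touches nothing.
It fails at once if the weight is dropped on the hook (the carriage sinks faster than 0.4 m/s) (velocity of joint carriage above 0.4 m/s).
It fails at once if the bobbin is moved more than 30 mm or tipped (distance of bobbin from where it was at the start of the episode above 0.03 m or angle between bobbin's own z axis and vertical above 0.5 rad).
It fails at once if the pot is moved more than 30 mm or tipped (distance of pot from where it was at the start of the episode above 0.03 m or angle between pot's own z axis and vertical above 0.5 rad).
It fails at once if the shuttle is moved more than 30 mm or tipped (distance of shuttle from where it was at the start of the episode above 0.03 m or angle between shuttle's own z axis and vertical above 0.5 rad).
It also fails if it takes over 58 s, if anything falls off the work surface, if the arm or the gripper's body presses on something with over 40 N, if the wrist force passes 120 N, or if a joint passes its speed limit or range.

## Robot

A 7-joint arm with a two-finger parallel gripper is mounted at the origin on the work surface. World frame = base frame: x ahead of the robot, y to its left, z up, the work surface at z = 0. Lengths are in m, angles in rad, forces in N, time in s.
With the tool pointing down it reaches from about 0.4 to 0.875 m from the base axis. Payload 19.3 kg.
Tool frame: the origin (TCP) lies on the centre line of the jaws, within the pads' length; the fingertips stand 14 mm ahead of it and the grasp point (between the pads) lies 5 mm behind it; x points along the fingers, y is the direction in which the jaws open and shut, and the axes are right-handed (so a half turn about x gives the same grasp; the last joint's range is limited). The gripper opens to 85 mm and grips with 20 to 120 N. Pads are 22 mm wide; open, the fingers measure 114 mm over their backs; the gripper's body (76 mm by 85 mm) begins 54 mm behind the grasp point. The pads swing forward as they close: fully open they stand 13 mm farther back than shut.
Start: joints at [1.22, 0.521, -0.036, 1.599, 0.021, 1.021, -0.113], TCP at [0.173, -0.601, 0.245] pointing down, gripper open.
Joint ranges: [-2.91, 2.91], [-0.3, 2.13], [-1.5, 1.42], [0.17, 2.43], [-1.26, 4.41], [0.16, 1.93], [-2.52, 2.52]. Speed limits (rad/s): [1.89, 1.89, 2.39, 2.39, 3.01, 3.01, 3.01].

## Interface

Orientations are given as [roll, pitch, yaw] about the fixed x, y, z axes, in that order (R = Rz(yaw) Ry(pitch) Rx(roll)).
In Python, from workcell import monitor, optics, bot gives the robot as it stands.
- The arm moves only by the tool arm_command, never from a script. Its arguments are lists of equal length, an entry for each row: "delta_pos": the shift along the tool's x, y, z as a fraction of full scale, a list of three; "rotation": the turn, a rotation vector about the tool's x, y, z as a fraction of full scale, a list of three. In form: {"delta_pos": [[dx, dy, dz], ...], "rotation": [[wx, wy, wz], ...]}. A call has 1 to 10 rows; each row shifts and turns the pose as measured when the row begins, along the tool's axes as they then stand; what a row does not reach is not made up. Full scale, the value 1, is 30 mm for a shift and 6 degrees for a turn. A row lasts 1/10 s, in which the tool goes at most 50 mm and 8.59 degrees, less where a joint would pass 70% of its speed; a pose out of reach is approached as far as the arm can. A call with a number of a shift or a turn outside -1 to 1 is refused whole. A call with a gripper value outside its range is refused whole. "gripper" is the closure, from -1 (fully open) to 1 (shut), so that 0 is half open, set as the call begins (left out, the last holds). The fingers move at their own pace and stop on an object; "grip_force" is the grip in N (left out, the last holds). Time passes only in rows, so rows that do not move let the fingers close. It gives the time, the measured TCP pose, the force and the opening at its end, in the units of the state.
- monitor.observe(): the state, without advancing time (a new reading comes with each control period).
- optics.grab_frame(name): name is "scene" or "top" or "wrist"; returns the picture (400x640x3 uint8, red, green, blue); there is no depth.
- optics.camera_params(name): a dict with "fx", "fy", "cx", "cy" (pixels), "dist_coeffs" ([k1, k2, p1, p2, k3] as OpenCV has them; the pictures are not rectified), "origin" and "rotation" of the camera in the world. Camera axes: x right, y down, z forward; pixel columns grow to the right and rows downward; lengths in m; the calibration is good to about 2 mm. A picture is of the moment at which its call begins: read the wrist's pose just before it. camera_params takes no time and is no camera call; for the wrist camera it gives the pose at the moment of the call.
- bot.job_done(): hands the job in, once; it reports no verdict.
The state is a dict: "clock": time; "qpos": joint angles; "qd": joint speeds; "joint_efforts": joint torques, N m; "position": TCP position; "tool_rot": TCP orientation; "force": force on the tool from outside, world axes, zero at the start; "moment": the same for the moment, N m; "grip_width": finger opening in m.
Only numpy, scipy, OpenCV 4.12 (cv2) and the standard library are available. Lean on these libraries where they do the work, as an engineer would, in place of code of your own. Each camera call takes 0.05 s, during which the arm holds its last target. There are 200 camera calls.

## Working session

There is one attempt and no reset: what is moved stays moved. The work goes in short steps, Python scripts to look and compute and a tool call to move; the robot and the scene stay as the last step left them, time stands still between calls to the robot, and variables do not carry over. Pictures are saved under pics/ and viewed, about 8 in all and at most 12, crops included, and the job is handed in when it is done.

Besides the shell and the picture viewer there is one more tool, called after "Call:" as name(argument=value, ...) on one line, values as JSON. arm_command: Moves the arm, as the interface text tells. Its arguments: {"type":"object","properties":{"delta_pos":{"type":"array","items":{"type":"array","items":{"type":"number"}}},"rotation":{"type":"array","items":{"type":"array","items":{"type":"number"}}},"gripper":{"type":"number"},"grip_force":{"type":"number"}},"required":["delta_pos","rotation"]}

```bash
mkdir -p pics; python3 - <<'E'
from workcell import monitor, optics, bot
import cv2
print(monitor.observe())
for n in("scene","top"):
    im=optics.grab_frame(n); cv2.imwrite(f"pics/{n}0.png",im[:,:,::-1]); print(n,optics.camera_params(n))
E
```

```text
{'clock': 0.0, 'qpos': array([ 1.21981107,  0.52199171, -0.036289  ,  1.59999813,  0.02118923,
        1.02113377, -0.11279301]), 'qd': array([-0.00088645, -0.00038993,  0.0008606 ,  0.00067661, -0.00126091,
        0.00132647,  0.00024792]), 'joint_efforts': array([-9.09132923e-04, -9.27109051e+01,  1.97985917e+00, -3.69927156e+01,
        1.79225137e-02,  8.22554401e-03, -1.16330054e-05]), 'position': array([ 0.17304908, -0.60022432,  0.2447436 ]), 'tool_rot': array([-1.48939105,  1.56964993,  1.93294476]), 'force': array([-0.1952066 ,  1.16079734,  0.40848362]), 'moment': array([0.02632433, 0.01949544, 0.04032184]), 'grip_width': 0.08521813740521018}
scene {'fx': 495.04740608488567, 'fy': 495.04740608488567, 'cx': 312.81090028962325, 'cy': 197.7389229320988, 'dist_coeffs': array([-0.13388912,  0.        ,  0.        ,  0.        ,  0.        ]), 'origin': array([1.33851285, 0.3946414 , 0.87588888]), 'rotation': array([-2.22386109, -0.02011776,  1.98070325])}
top {'fx': 439.30746852257977, 'fy': 439.30746852257977, 'cx': 323.66630652238746, 'cy': 199.3061357663677, 'dist_coeffs': array([-0.06057738,  0.        ,  0.        ,  0.        ,  0.        ]), 'origin': array([0.40384384, 0.04133036, 1.27164317]), 'rotation': array([-3.04972403, -0.0045652 , -1.5528938 ])}
```

View pics/scene0.png

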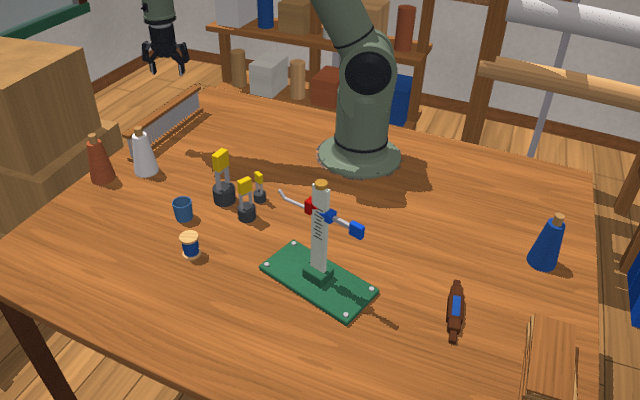

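View pics/top0.png

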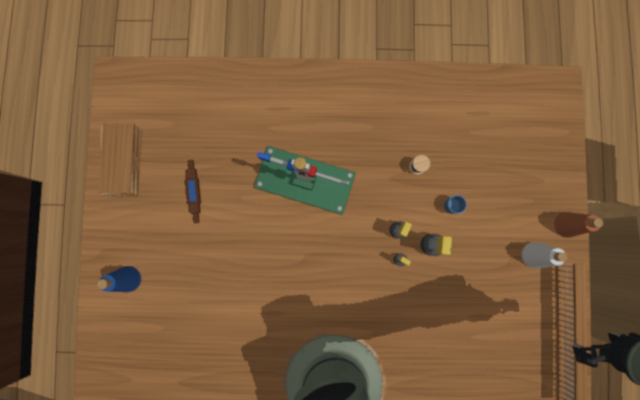

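```bash
cat > h.py <<'E'
import numpy as np, cv2
from scipy.spatial.transform import Rotation as R
from workcell import monitor, optics, bot
def rotm(a): 
    a=np.array(a); return a if a.shape==(3,3) else None
def cam(n):
    p=optics.camera_params(n); K=np.array([[p['fx'],0,p['cx']],[0,p['fy'],p['cy']],[0,0,1]])
    r=np.array(p['rotation']); M=r if r.shape==(3,3) else R.from_euler('xyz',r).as_matrix()
    return K,np.array(p['dist_coeffs']),np.array(p['origin']),M
def rays(c,uv):
    K,d,o,M=c
    q=cv2.undistortPoints(np.array(uv,float).reshape(-1,1,2),K,d).reshape(-1,2)
    return o,(M@np.c_[q,np.ones(len(q))].T).T
def plane(c,uv,z):
    o,v=rays(c,uv); return o+v*((z-o[2])/v[:,2])[:,None]
def proj(c,P):
    K,d,o,M=c; X=(np.array(P,float).reshape(-1,3)-o)@M
    return cv2.projectPoints(X,np.zeros(3),np.zeros(3),K,d)[0].reshape(-1,2)
def tri(c1,u1,c2,u2):
    A=[];b=[]
    for c,u in((c1,u1),(c2,u2)):
        o,v=rays(c,[u]); v=v[0]/np.linalg.norm(v[0]); P=np.eye(3)-np.outer(v,v); A.append(P); b.append(P@o)
    s=np.linalg.lstsq(np.vstack(A),np.hstack(b),rcond=None); return s[0],s[1]
def blobs(im,lo,hi,amin=15):
    m=cv2.inRange(cv2.cvtColor(im,cv2.COLOR_RGB2HSV),lo,hi)
    n,l,s,ce=cv2.connectedComponentsWithStats(m)
    return [(s[i,:].tolist(),ce[i].round(1).tolist(),l==i) for i in range(1,n) if s[i,4]>=amin]
E
python3 - <<'E'
from h import *
cs,ct=cam("scene"),cam("top")
print(proj(ct,[[0,0,0],[.5,0,0],[.5,.3,0]]),proj(cs,[[0,0,0],[.5,0,0]]))
S=cv2.imread("pics/scene0.png")[:,:,::-1];T=cv2.imread("pics/top0.png")[:,:,::-1]
for n,im in(("s",S),("t",T)):
  for nm,lo,hi in(("yel",(22,150,90),(33,255,255)),("red",(0,200,100),(4,255,255)),("blue",(105,150,80),(125,255,255)),("green",(65,80,40),(90,255,255))):
    for s,c,m in blobs(im,lo,hi): 
        if s[4]<6000: print(n,nm,s,c)
g=max(blobs(T,(65,80,40),(90,255,255)),key=lambda b:b[0][4] if b[0][4]<9000 else 0)
cnt=cv2.findContours(g[2].astype('uint8'),0,2)[0][0]
q=plane(ct,cnt.reshape(-1,2),.015)[:,:2].astype('float32'); print(cv2.minAreaRect(q)); 
a=cv2.resize(S[135:270,170:380],None,fx=3.8,fy=3.8,interpolation=2); cv2.imwrite("pics/z.png",a[:,:,::-1])
b=cv2.resize(T[130:290,240:470],None,fx=3.4,fy=3.4,interpolation=2); cv2.imwrite("pics/zt.png",b[:,:,::-1])
E
```

```text
[[333.66587231 382.9356941 ]
 [336.49425659 206.77365043]
 [233.33595774 204.87796101]] [[359.30846502 154.43940036]
 [295.10941761 249.29443153]]
s yel [212, 148, 17, 24, 313] [220.0, 159.6]
s yel [254, 171, 9, 13, 90] [258.3, 177.0]
s yel [237, 176, 15, 19, 209] [244.2, 185.1]
s red [305, 197, 12, 18, 112] [308.6, 206.0]
s blue [258, 0, 15, 29, 399] [265.3, 13.5]
s blue [390, 75, 22, 51, 779] [400.5, 100.1]
s blue [319, 209, 17, 15, 126] [328.3, 215.5]
s blue [527, 219, 38, 53, 1163] [546.2, 247.6]
s blue [349, 221, 16, 19, 210] [356.3, 229.8]
s blue [182, 242, 16, 15, 161] [190.4, 249.1]
s blue [627, 252, 13, 76, 685] [634.5, 291.2]
s blue [452, 296, 9, 20, 142] [455.7, 305.5]
s green [3, 2, 87, 37, 871] [48.9, 21.5]
s green [259, 241, 120, 85, 4312] [319.7, 282.5]
t yel [399, 222, 12, 15, 93] [404.5, 228.3]
t yel [438, 236, 14, 18, 124] [442.0, 243.2]
t yel [400, 257, 8, 8, 26] [402.7, 260.2]
t blue [258, 153, 12, 8, 62] [264.0, 156.3]
t blue [287, 160, 7, 10, 33] [289.5, 165.7]
t blue [189, 181, 6, 19, 80] [191.6, 190.4]
t blue [104, 275, 36, 16, 345] [123.0, 283.3]
t green [270, 148, 28, 13, 170] [282.5, 154.6]
t green [255, 158, 98, 55, 2692] [306.2, 184.8]
((0.5756931900978088, 0.09417586773633957), (0.26305365562438965, 0.12336121499538422), 73.83570861816406)
```

View pics/z.png

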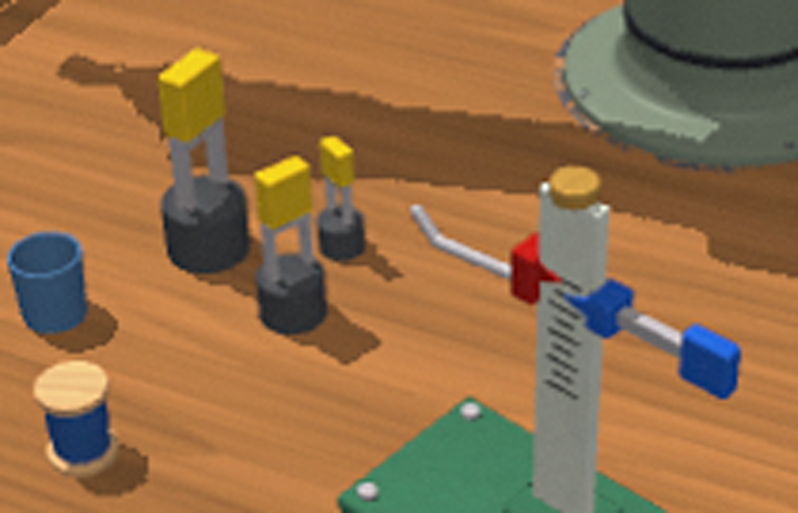

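View pics/zt.png

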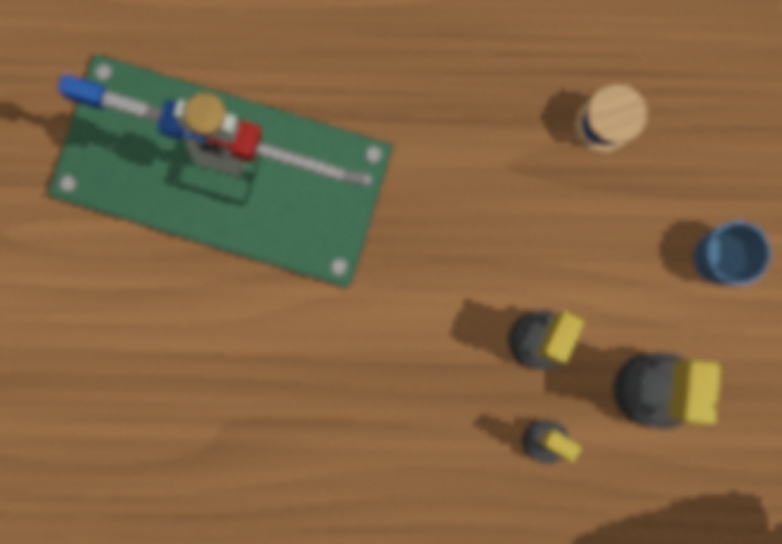

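```bash
cat >> h.py <<'E'
def jaws(yaw):
    "tool pointing down with jaw axis (tool y) at world angle yaw"
    x=np.array([0,0,-1.]); y=np.array([np.cos(yaw),np.sin(yaw),0]); return np.c_[x,y,np.cross(x,y)]
def plan(P,yaw=None):
    s=monitor.observe(); M=R.from_euler('xyz',s['tool_rot']).as_matrix()
    d=M.T@(np.array(P)-s['position'])/.03
    print('t',s['clock'],'pos',s['position'].round(4),'jaw yaw',np.degrees(np.arctan2(M[1,1],M[0,1])).round(2),'x',M[:,0].round(3),'F',s['force'].round(2),'w',round(s['grip_width'],4))
    print('delta units',d.round(3))
    if yaw is not None: print('rot units',(R.from_matrix(M.T@jaws(yaw)).as_rotvec()/np.radians(6)).round(3))
E
python3 - <<'E'
from h import *
cs,ct=cam("scene"),cam("top")
S=cv2.imread("pics/scene0.png")[:,:,::-1];T=cv2.imread("pics/top0.png")[:,:,::-1]
for a,b in(((404.5,228.3),(244.2,185.1)),((442,243.2),(220,159.6)),((402.7,260.2),(258.3,177)),((264,156.3),(356.3,229.8))):
    print(tri(ct,a,cs,b))
m=[b for b in blobs(T,(22,150,90),(33,255,255)) if b[0][0]==399][0][2]
c=cv2.findContours(m.astype('uint8'),0,2)[0][0]; q=plane(ct,c.reshape(-1,2),.125)[:,:2].astype('float32'); print(cv2.minAreaRect(q))
# marker grip / hook tip / cap centre in top view (crop px/3.4+offset)
print('cap',plane(ct,[(205/3.4+240,113/3.4+130)],.292),'hooktip',plane(ct,[(368/3.4+240,180/3.4+130)],.215))
plan([.43,-.17,.3],np.radians(-16))
# rivets
p=plane(ct,[(103/3.4+240,71/3.4+130),(374/3.4+240,153/3.4+130),(339/3.4+240,266/3.4+130),(67/3.4+240,183/3.4+130)],.016)
print(p,p.mean(0)); d=p[0]-p[1]+p[3]-p[2]; print('yaw',np.degrees(np.arctan2(d[1],d[0])))
print('pot',plane(ct,[(738/3.4+240,251/3.4+130)],.055))
print(optics.camera_params('wrist'))
E
```

```text
(array([ 0.43771565, -0.17754546,  0.10789455]), array([1.86841217e-07]))
(array([ 0.40065554, -0.27031433,  0.140344  ]), array([3.43507615e-06]))
(array([ 0.35320326, -0.1803268 ,  0.07909379]), array([6.53992411e-06]))
(array([0.60359505, 0.18575192, 0.21649608]), array([1.38864958e-07]))
((0.43630874156951904, -0.17588230967521667), (0.021938364952802658, 0.03653391823172569), 66.9882583618164)
cap [[0.57494972 0.09268733 0.292     ]] hooktip [[ 0.54220144 -0.02060861  0.215     ]]
t 0.1 pos [ 0.1731 -0.6003  0.2448] jaw yaw -73.91 x [-0.     0.001 -1.   ] F [-0.71  0.    0.32] w 0.0853
delta units [ -1.829 -11.409 -12.202]
rot units [-9.652e+00 -4.000e-03  9.000e-03]
[[ 0.65791599  0.1951109   0.016     ]
 [ 0.59146063 -0.03708312  0.016     ]
 [ 0.49475788 -0.00874889  0.016     ]
 [ 0.56103029  0.2227595   0.016     ]] [0.5762912 0.0930096 0.016    ]
yaw 74.02703549766943
pot [[ 0.51016003 -0.3356551   0.055     ]]
{'fx': 319.7536476253225, 'fy': 319.7536476253225, 'cx': 320.8877487899419, 'cy': 203.64584048102716, 'dist_coeffs': array([0.00975562, 0.        , 0.        , 0.        , 0.        ]), 'origin': array([ 0.24447053, -0.58016276,  0.3744474 ]), 'rotation': array([ 2.84280876e+00,  6.99258737e-04, -1.29034947e+00])}
```

Call:
arm_command(delta_pos=[[-0.9, 0, 0], [-0.9, 0, 0], [-0.9, 0, 0], [-0.9, 0, 0], [0, 0, 0], [0, 0, 0], [0, 0, 0], [0, 0, 0], [0, 0, 0]], rotation=[[-0.95, 0, 0], [-0.95, 0, 0], [-0.95, 0, 0], [-0.95, 0, 0], [-0.95, 0, 0], [-0.95, 0, 0], [-0.95, 0, 0], [-0.95, 0, 0], [-0.95, 0, 0]], gripper=-1)

```text
clock: 1.0
position: [0.1728, -0.599, 0.3543]
tool_rot: [-2.349, 1.564, 2.003]
force: [-0.1, 0.5, 0.0]
grip_width: 0.0855
```

```bash
python3 - <<'E'
from h import *
plan([.437,-.177,.33],np.radians(-23))
E
```

```text
t 1.0 pos [ 0.1728 -0.599   0.3543] jaw yaw -20.66 x [-0.003  0.007 -1.   ] F [-0.15  0.54  0.04] w 0.0855
delta units [  0.877   3.281 -16.265]
rot units [ 0.39  -0.048  0.05 ]
```

Call:
arm_command(delta_pos=[[0, 0.2, -0.98], [0, 0.2, -0.98], [0, 0.2, -0.98], [0, 0.2, -0.98], [0, 0.2, -0.98], [0, 0.2, -0.98], [0, 0.2, -0.98], [0, 0.2, -0.98], [0, 0.2, -0.98], [0, 0.2, -0.98]], rotation=[[0.1, 0, 0], [0.1, 0, 0], [0.1, 0, 0], [0.1, 0, 0], [0, 0, 0], [0, 0, 0], [0, 0, 0], [0, 0, 0], [0, 0, 0], [0, 0, 0]])

```text
clock: 2.0
position: [0.3418, -0.3422, 0.3521]
tool_rot: [-2.161, 1.558, 2.145]
force: [0.5, -0.3, -0.7]
grip_width: 0.0854
```

Call:
arm_command(delta_pos=[[0, 0.2, -0.95], [0, 0.2, -0.95], [0, 0.2, -0.95], [0, 0.2, -0.95]], rotation=[[0, 0, 0], [0, 0, 0], [0, 0, 0], [0, 0, 0]])

```text
clock: 2.4
position: [0.4105, -0.2423, 0.3522]
tool_rot: [-2.101, 1.557, 2.205]
force: [1.0, -0.0, 0.0]
grip_width: 0.0855
```

```bash
python3 - <<'E'
from h import *
plan([.437,-.177,.33],np.radians(-23))
c=cam("wrist"); im=optics.grab_frame("wrist"); cv2.imwrite("pics/w1.png",im[:,:,::-1]); np.savez("w1.npz",K=c[0],d=c[1],o=c[2],M=c[3])
print(proj(c,[[.437,-.177,.128],[.437,-.177,0]]))
for s,ce,m in blobs(im,(22,150,90),(33,255,255)): print(s,ce)
E
```

```text
t 2.4 pos [ 0.4105 -0.2423  0.3522] jaw yaw -23.29 x [-0.008  0.011 -1.   ] F [ 1.   -0.03  0.02] w 0.0855
delta units [ 0.756 -0.041 -2.343]
rot units [-0.048 -0.068  0.116]
[[322.36971191 110.32285152]
 [322.92786527 109.52676086]]
[305, 103, 35, 18, 611] [321.9, 111.4]
[254, 132, 15, 24, 310] [260.6, 143.2]
[300, 189, 46, 42, 1321] [322.2, 209.7]
```

View pics/w1.png

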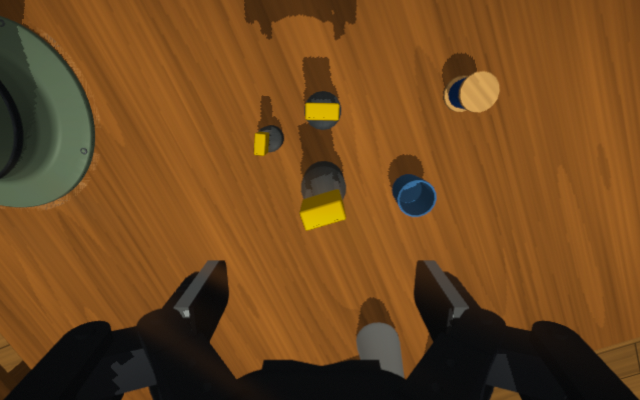

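```bash
python3 - <<'E'
from h import *
z=np.load("w1.npz"); c=(z['K'],z['d'],z['o'],z['M']); im=cv2.imread("pics/w1.png")[:,:,::-1]
m=blobs(im,(22,150,90),(33,255,255))[0][2]
q=plane(c,cv2.findContours(m.astype('uint8'),0,2)[0][0].reshape(-1,2),.128)[:,:2].astype('float32')
r=cv2.minAreaRect(q); print(r)
plan([r[0][0],r[0][1],.25],np.radians(-23.5))
E
```

```text
((0.43609562516212463, -0.17799413204193115), (0.017364153638482094, 0.03630694001913071), 66.68738555908203)
t 2.45 pos [ 0.4132 -0.2381  0.3524] jaw yaw -23.01 x [-0.007  0.013 -1.   ] F [ 2.97  6.72 -0.35] w 0.0854
delta units [ 3.432 -0.041 -2.113]
rot units [ 0.08  -0.085  0.109]
```

Call:
arm_command(delta_pos=[[0, 0, -0.7], [0, 0, -0.7], [0, 0, -0.6], [0.7, 0, 0], [0.9, 0, 0], [0.9, 0, 0], [0.5, 0, 0], [0, 0, 0]], rotation=[[0, -0.08, 0.1], [0, 0, 0], [0, 0, 0], [0, 0, 0], [0, 0, 0], [0, 0, 0], [0, 0, 0], [0, 0, 0]])

```text
clock: 3.25
position: [0.4374, -0.1789, 0.259]
tool_rot: [-2.045, 1.569, 2.27]
force: [-0.1, -0.6, 0.9]
grip_width: 0.0855
```

```bash
python3 - <<'E'
from h import *
plan([.4361,-.178,.105],np.radians(-23.4))
E
```

```text
t 3.25 pos [ 0.4374 -0.1789  0.259 ] jaw yaw -22.76 x [-0.001  0.001 -1.   ] F [-0.05 -0.56  0.9 ] w 0.0855
delta units [ 5.132 -0.044 -0.008]
rot units [ 0.106 -0.007  0.013]
```

Call:
arm_command(delta_pos=[[0.7, -0.04, 0], [0.9, 0, 0], [0.9, 0, 0], [0.9, 0, 0], [0.8, 0, 0], [0.5, 0, 0], [0.3, 0, 0], [0.15, 0, 0]], rotation=[[0.1, 0, 0], [0, 0, 0], [0, 0, 0], [0, 0, 0], [0, 0, 0], [0, 0, 0], [0, 0, 0], [0, 0, 0]])

```text
clock: 4.05
position: [0.4396, -0.1813, 0.1049]
tool_rot: [1.508, 1.565, -0.474]
force: [0.4, -0.8, 0.6]
grip_width: 0.0851
```

```bash
python3 - <<'E'
from h import *
plan([.4361,-.178,.105],np.radians(-23.4))
E
```

```text
t 4.05 pos [ 0.4396 -0.1813  0.1049] jaw yaw -23.51 x [ 0.005 -0.003 -1.   ] F [ 0.37 -0.84  0.63] w 0.0851
delta units [-0.003 -0.152 -0.053]
rot units [-0.019  0.004 -0.058]
```

Trim the offset and close.

Call:
arm_command(delta_pos=[[0, -0.15, -0.05], [0, 0, 0]], rotation=[[0, 0, -0.06], [0, 0, 0]])

```text
clock: 4.25
position: [0.4363, -0.1781, 0.1057]
tool_rot: [0.163, 1.57, -1.818]
force: [0.4, -0.5, 0.1]
grip_width: 0.0856
```

Call:
arm_command(delta_pos=[[0, 0, 0], [0, 0, 0], [0, 0, 0], [0, 0, 0], [0, 0, 0], [0, 0, 0], [0, 0, 0], [0, 0, 0]], rotation=[[0, 0, 0], [0, 0, 0], [0, 0, 0], [0, 0, 0], [0, 0, 0], [0, 0, 0], [0, 0, 0], [0, 0, 0]], gripper=1, grip_force=60)

```text
clock: 5.05
position: [0.4368, -0.1786, 0.1077]
tool_rot: [1.183, 1.568, -0.799]
force: [0.0, 0.3, 0.3]
grip_width: 0.0356
```

```bash
python3 - <<'E'
from h import *
plan([.4361,-.178,.105],np.radians(-23.4))
E
```

```text
t 5.05 pos [ 0.4368 -0.1786  0.1077] jaw yaw -23.56 x [ 0.002 -0.002 -1.   ] F [0.01 0.35 0.32] w 0.0356
delta units [ 0.089 -0.031 -0.01 ]
rot units [-0.026  0.01  -0.024]
```

Call:
arm_command(delta_pos=[[-0.3, 0, 0], [-0.7, 0, 0], [-0.9, 0, 0], [-0.9, 0, 0], [-0.8, 0, 0], [-0.7, 0, 0], [-0.4, 0, 0], [0, 0, 0], [0, 0, 0]], rotation=[[0, 0, 0], [0, 0, 0], [0, 0, 0], [0, 0, 0], [-0.4, 0, 0], [-0.4, 0, 0], [-0.4, 0, 0], [0, 0, 0], [0, 0, 0]])

```text
clock: 5.95
position: [0.4354, -0.1772, 0.2577]
tool_rot: [1.035, 1.569, -0.816]
force: [-0.1, 0.3, -3.1]
grip_width: 0.0353
```

```bash
python3 - <<'E'
from h import *
plan([.5264,-.0795,.2547],np.radians(-16))
E
```

```text
t 5.95 pos [ 0.4354 -0.1772  0.2577] jaw yaw -16.07 x [ 0.001 -0.001 -1.   ] F [-0.07  0.32 -3.09] w 0.0353
delta units [ 0.1    2.014 -3.968]
rot units [-0.012  0.008 -0.013]
```

Call:
arm_command(delta_pos=[[0.02, 0.3, -0.6], [0.02, 0.45, -0.9], [0.02, 0.45, -0.9], [0.02, 0.4, -0.8], [0.02, 0.3, -0.6], [0, 0, 0], [0, 0, 0], [0, 0, 0]], rotation=[[0, 0, 0], [0, 0, 0], [0, 0, 0], [0, 0, 0], [0, 0, 0], [0, 0, 0], [0, 0, 0], [0, 0, 0]])

```text
clock: 6.75
position: [0.5215, -0.0803, 0.2479]
tool_rot: [-1.384, 1.562, 3.038]
force: [0.4, 0.1, -3.5]
grip_width: 0.0357
```

```bash
python3 - <<'E'
from h import *
C,a=np.array([.576,.0935]),np.radians(74); u=np.array([np.cos(a),np.sin(a)])
plan([*(C-.098*u),.2547],a-np.pi/2)
w,s,t=cam("wrist"),cam("scene"),cam("top"); seat=[*(C-.098*u),.204]; tip=[*(C-.121*u),.218]; g=[*(C+.095*u),.225]
out=[]
for n,c in(("wrist",w),("scene",s),("top",t)):
    im=optics.grab_frame(n); print(n,proj(c,[seat,tip,g]).round(1).tolist()); cv2.imwrite(f"pics/{n}2.png",im[:,:,::-1])
    x,y=proj(c,[tip])[0].astype(int); x=np.clip(x,100,540);y=np.clip(y,70,330)
    out.append(cv2.resize(im[y-70:y+70,x-100:x+100],None,fx=2,fy=2,interpolation=2))
    if n=="wrist": out[-1]=cv2.resize(im,(400,250))
print([o.shape for o in out])
cv2.imwrite("pics/c2.png",np.vstack([np.hstack(out[1:]),np.hstack([out[0],np.zeros((250,400,3),np.uint8)])])[:,:,::-1])
E
```

```text
t 6.75 pos [ 0.5215 -0.0803  0.2479] jaw yaw -16.65 x [-0.009  0.001 -1.   ] F [ 0.36  0.06 -3.49] w 0.0357
delta units [-0.233  0.116 -2.803]
rot units [-0.108  0.016  0.086]
wrist [[330.1, 84.7], [330.8, 133.3], [330.0, -756.8]]
scene [[285.4, 196.4], [277.7, 187.4], [356.3, 226.1]]
top [[339.9, 180.6], [349.2, 182.6], [263.8, 156.2]]
[(250, 400, 3), (280, 400, 3), (280, 400, 3)]
```

View pics/c2.png

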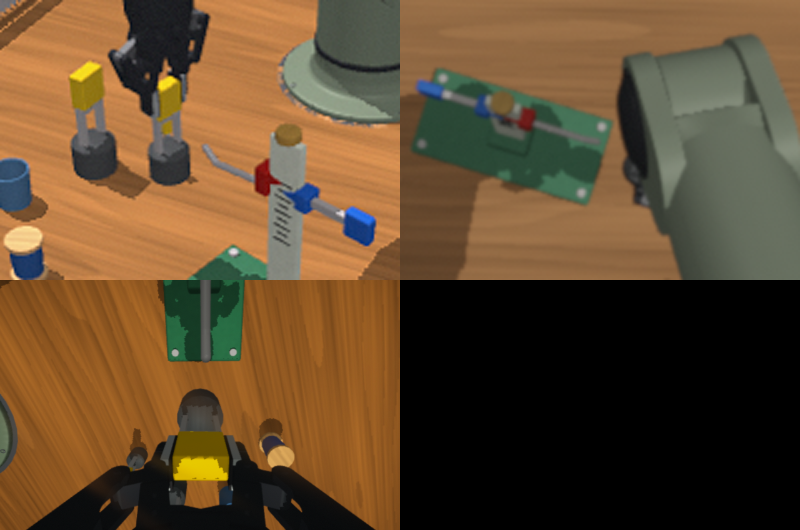

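```bash
python3 - <<'E'
from h import *
C,a=np.array([.576,.0935]),np.radians(74); u=np.array([np.cos(a),np.sin(a)])
s,t=cam("scene"),cam("top")
print('pred cap',proj(s,[[*C,.292]]),'rivets',proj(s,[[.5915,-.0371,.016],[.4948,-.0087,.016]]),proj(s,[[.6579,.195,.016],[.561,.2228,.016]]))
for a_,b in(((348.2,182.9),(279.2,189.7)),((205/3.4+240,113/3.4+130),(321.3,183.7)),((264,156.3),(356.3,229.8))): print(tri(t,a_,s,b))
im=cv2.imread("pics/scene2.png")[:,:,::-1]
print([b[:2] for b in blobs(im,(0,200,100),(4,255,255))+blobs(im,(105,150,80),(125,255,255))])
crop=cv2.resize(im[170:250,245:380],None,fx=5.9,fy=5.9,interpolation=2); cv2.imwrite("pics/c3.png",crop[:,:,::-1])
E
```

```text
pred cap [[320.65205471 181.11949569]] rivets [[265.39270346 263.55769551]
 [292.8746319  242.48068337]] [[344.93907711 314.13331778]
 [370.77377575 288.09676201]]
(array([ 0.54236669, -0.02002173,  0.21230185]), array([1.01950145e-06]))
(array([0.57571972, 0.09395014, 0.28555505]), array([1.9636688e-06]))
(array([0.60359505, 0.18575192, 0.21649608]), array([1.38864958e-07]))
[([305, 197, 12, 18, 105], [308.6, 206.2]), ([390, 76, 22, 50, 574], [401.7, 103.4]), ([319, 209, 17, 15, 124], [328.4, 215.5]), ([527, 219, 38, 53, 1164], [546.2, 247.7]), ([349, 221, 16, 19, 209], [356.4, 229.7]), ([182, 242, 16, 15, 161], [190.4, 249.1]), ([627, 252, 13, 76, 685], [634.5, 291.1]), ([452, 296, 9, 20, 143], [455.8, 305.5])]
```

View pics/c3.png

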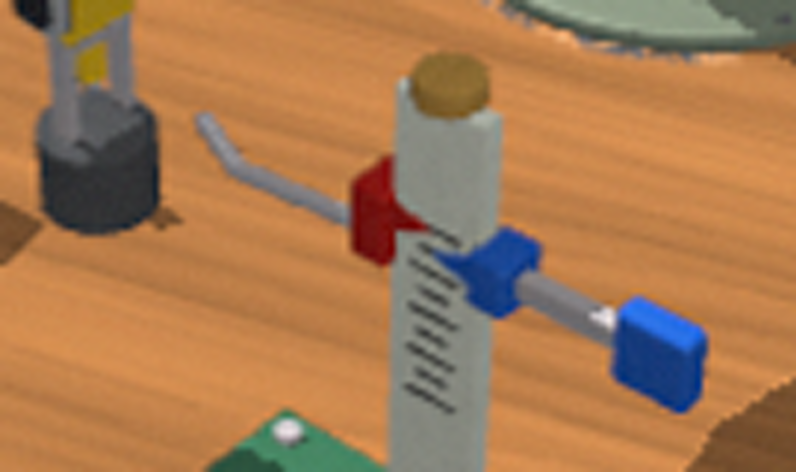

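Call:
arm_command(delta_pos=[[-0.17, 0.12, 0], [0, 0, 0], [0, 0, 0]], rotation=[[-0.1, 0, 0.08], [0, 0, 0], [0, 0, 0]])

```text
clock: 7.2
position: [0.5251, -0.083, 0.2543]
tool_rot: [0.644, 1.568, -1.208]
force: [-0.1, -0.4, -3.4]
grip_width: 0.0352
```

```bash
python3 - <<'E'
from h import *
C,a=np.array([.576,.0935]),np.radians(74); u=np.array([np.cos(a),np.sin(a)])
plan([*(C-.098*u),.253],a-np.pi/2)
E
```

```text
t 7.2 pos [ 0.5251 -0.083   0.2543] jaw yaw -16.13 x [ 0.001 -0.003 -1.   ] F [-0.08 -0.39 -3.39] w 0.0352
delta units [ 0.036  0.003 -2.856]
rot units [-0.022  0.022 -0.016]
```

Aligned; advance slowly along the hook.

Call:
arm_command(delta_pos=[[0, 0, -0.2], [0, 0, -0.3], [0, 0, -0.3], [0, 0, -0.3], [0, 0, -0.3], [0, 0, -0.2], [0, 0, 0]], rotation=[[0, 0, 0], [0, 0, 0], [0, 0, 0], [0, 0, 0], [0, 0, 0], [0, 0, 0], [0, 0, 0]])

```text
clock: 7.9
position: [0.5397, -0.0313, 0.2542]
tool_rot: [0.814, 1.568, -1.037]
force: [0.5, -0.4, -4.0]
grip_width: 0.0354
```

```bash
python3 - <<'E'
from h import *
C,a=np.array([.576,.0935]),np.radians(74); u=np.array([np.cos(a),np.sin(a)])
plan([*(C-.098*u),.253],a-np.pi/2)
im=optics.grab_frame("scene"); cv2.imwrite("pics/c4.png",cv2.resize(im[150:240,235:355],None,fx=5.9,fy=5.9,interpolation=2)[:,:,::-1])
E
```

```text
t 7.9 pos [ 0.5397 -0.0313  0.2542] jaw yaw -16.05 x [ 0.001 -0.002 -1.   ] F [ 0.51 -0.35 -3.98] w 0.0354
delta units [ 0.038  0.016 -1.067]
rot units [-0.008  0.015 -0.016]
```

View pics/c4.png

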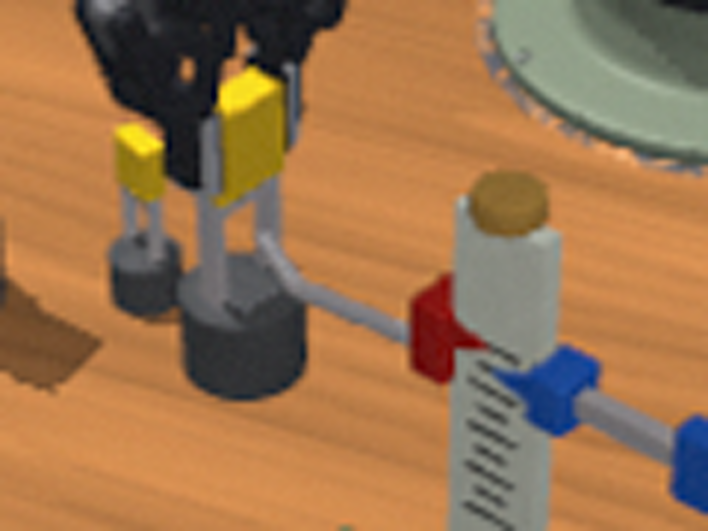

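```bash
python3 - <<'E'
from h import *
C,a=np.array([.576,.0935]),np.radians(74); u=np.array([np.cos(a),np.sin(a)]); n=np.array([-u[1],u[0]])
c=cam("wrist"); im=optics.grab_frame("wrist"); cv2.imwrite("pics/w3.png",im[:,:,::-1])
p=monitor.observe()['position']; print('tcp own y',(p[:2]-C)@n,'own x',(p[:2]-C)@u)
h=cv2.cvtColor(im,cv2.COLOR_RGB2HSV)
print(proj(c,[[*(C-k*u),.2] for k in(.05,.07,.09,.11)]).round(1).tolist())
for r in range(5,150,12):
    cols=[x for x in range(270,390) if h[r,x,1]<60 and h[r,x,2]>50]; 
    if cols: print(r,min(cols),max(cols),len(cols),((plane(c,[(np.median(cols),r)],.2)[0,:2]-C)@n).round(4))
m=blobs(im,(22,150,90),(33,255,255),100)
for b in m: print(b[:2], ((plane(c,[b[1]],p[2]+.02)[0,:2]-C)@n).round(4))
E
```

```text
tcp own y 0.00043957252227829304 own x -0.13110951739486024
[[322.7, 92.9], [322.7, 130.7], [322.7, 166.0], [322.7, 199.0]]
5 309 335 27 0.0004
65 314 329 16 0.0007
77 314 329 16 0.0007
89 314 329 16 0.0007
101 314 329 16 0.0007
113 315 328 14 0.0007
125 315 328 14 0.0007
137 315 328 14 0.0007
149 315 328 14 0.0007
([276, 242, 90, 79, 6555], [320.7, 282.7]) 0.0014
```

Call:
arm_command(delta_pos=[[0, 0, -0.15], [0, 0, -0.2], [0, 0, -0.2], [0, 0, 0]], rotation=[[0, 0, 0], [0, 0, 0], [0, 0, 0], [0, 0, 0]])

```text
clock: 8.4
position: [0.5443, -0.0163, 0.2541]
tool_rot: [0.601, 1.568, -1.253]
force: [-0.2, -0.4, -3.0]
grip_width: 0.0351
```

```bash
python3 - <<'E'
from h import *
C,a=np.array([.576,.0935]),np.radians(74); u=np.array([np.cos(a),np.sin(a)])
plan([*(C-.098*u),.253],a-np.pi/2)
im=optics.grab_frame("scene"); cv2.imwrite("pics/c5.png",cv2.resize(im[150:240,235:355],None,fx=5.9,fy=5.9,interpolation=2)[:,:,::-1])
E
```

```text
t 8.4 pos [ 0.5443 -0.0163  0.2541] jaw yaw -16.22 x [ 0.001 -0.003 -1.   ] F [-0.16 -0.42 -3.02] w 0.0351
delta units [ 0.034  0.004 -0.544]
rot units [-0.036  0.023 -0.016]
```

View pics/c5.png

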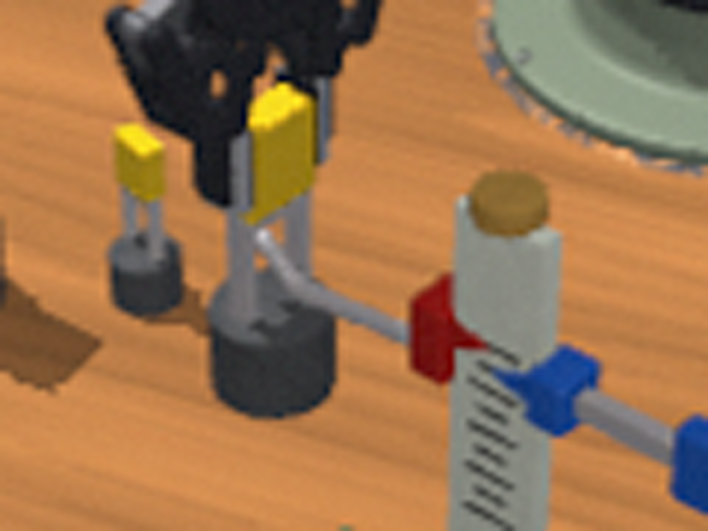

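Call:
arm_command(delta_pos=[[0, 0, -0.25], [0, 0, -0.25], [0, 0, 0], [0.2, 0, 0], [0.3, 0, 0], [0.2, 0, 0], [0.15, 0, 0], [0.15, 0, 0], [0, 0, 0]], rotation=[[0, 0, 0], [0, 0, 0], [0, 0, 0], [0, 0, 0], [0, 0, 0], [0, 0, 0], [0, 0, 0], [0, 0, 0], [0, 0, 0]])

```text
clock: 9.35
position: [0.5486, -0.0015, 0.2207]
tool_rot: [0.339, 1.568, -1.516]
force: [-0.7, 1.7, -1.3]
grip_width: 0.0351
```

Call:
arm_command(delta_pos=[[0.15, 0, 0], [0.15, 0, 0], [0.15, 0, 0], [0.15, 0, 0], [0, 0, 0], [0, 0, 0]], rotation=[[0, 0, 0], [0, 0, 0], [0, 0, 0], [0, 0, 0], [0, 0, 0], [0, 0, 0]])

```text
clock: 9.95
position: [0.5491, -0.0015, 0.2017]
tool_rot: [0.82, 1.568, -1.035]
force: [-0.6, 0.2, 0.5]
grip_width: 0.0352
```

```bash
python3 - <<'E'
from h import *
C,a=np.array([.576,.0935]),np.radians(74); u=np.array([np.cos(a),np.sin(a)])
plan([*(C-.098*u),.195],a-np.pi/2)
E
```

```text
t 9.95 pos [ 0.5491 -0.0015  0.2017] jaw yaw -16.26 x [ 0.002 -0.003 -1.   ] F [-0.56  0.2   0.53] w 0.0352
delta units [ 0.224 -0.013 -0.024]
rot units [-0.043  0.02  -0.022]
```

Call:
arm_command(delta_pos=[[0, 0, 0]], rotation=[[0, 0, 0]])

```text
clock: 10.05
position: [0.5492, -0.0014, 0.2018]
tool_rot: [0.829, 1.568, -1.025]
force: [-0.5, 1.4, -0.4]
grip_width: 0.0351
```

Call:
arm_command(delta_pos=[[0, 0, 0]], rotation=[[0, 0, 0]])

```text
clock: 10.15
position: [0.5492, -0.0015, 0.2019]
tool_rot: [0.832, 1.568, -1.022]
force: [-0.4, 0.7, 0.9]
grip_width: 0.0355
```

Call:
arm_command(delta_pos=[[0, 0, 0]], rotation=[[0, 0, 0]])

```text
clock: 10.25
position: [0.5492, -0.0014, 0.2021]
tool_rot: [0.878, 1.567, -0.977]
force: [-0.5, 0.2, -0.4]
grip_width: 0.0356
```

Call:
arm_command(delta_pos=[[0, 0, 0], [0, 0, 0], [0, 0, 0], [0, 0, 0], [0, 0, 0], [0, 0, 0], [0, 0, 0], [0, 0, 0]], rotation=[[0, 0, 0], [0, 0, 0], [0, 0, 0], [0, 0, 0], [0, 0, 0], [0, 0, 0], [0, 0, 0], [0, 0, 0]], gripper=-1)

```text
clock: 11.05
position: [0.5493, -0.0019, 0.2023]
tool_rot: [0.848, 1.567, -1.007]
force: [0.4, 0.2, 0.1]
grip_width: 0.0853
```

Call:
arm_command(delta_pos=[[-0.4, 0, 0], [-0.7, 0, 0], [-0.9, 0, 0], [-0.9, 0, 0], [-0.9, 0, 0], [-0.9, 0, 0], [-0.5, 0, 0], [0, 0, 0]], rotation=[[0, 0, 0], [0, 0, 0], [0, 0, 0], [0, 0, 0], [0, 0, 0], [0, 0, 0], [0, 0, 0], [0, 0, 0]])

```text
clock: 11.85
position: [0.548, -0.0003, 0.3706]
tool_rot: [1.366, 1.566, -0.487]
force: [-0.2, -0.4, 0.1]
grip_width: 0.0853
```

```bash
python3 - <<'E'
from h import *
C,a=np.array([.576,.0935]),np.radians(74); u=np.array([np.cos(a),np.sin(a)])
plan([*(C+.095*u),.36],a-np.pi/2)
s=cam("scene"); im=optics.grab_frame("scene"); cv2.imwrite("pics/c6.png",cv2.resize(im[160:280,245:385],None,fx=5,fy=5,interpolation=2)[:,:,::-1])
print([b[:2] for b in blobs(im,(0,200,100),(4,255,255))])
pz=lambda d:proj(s,[[*(C-.027*u),.225-d],[*C,.225-d],[*(C+.095*u),.225-d]])
for d in(0,.03,.04): print(d,pz(d).round(1).tolist())
E
```

```text
t 11.85 pos [ 5.480e-01 -3.000e-04  3.706e-01] jaw yaw -16.17 x [ 0.004 -0.002 -1.   ] F [-0.22 -0.44  0.11] w 0.0853
delta units [ 0.348  0.014 -6.431]
rot units [-0.028  0.009 -0.041]
[([305, 208, 12, 18, 100], [308.3, 217.1])]
0 [[309.9, 201.8], [319.7, 206.9], [356.3, 226.1]]
0.03 [[309.7, 212.7], [319.3, 217.8], [355.2, 237.1]]
0.04 [[309.6, 216.2], [319.2, 221.4], [354.8, 240.7]]
```

View pics/c6.png

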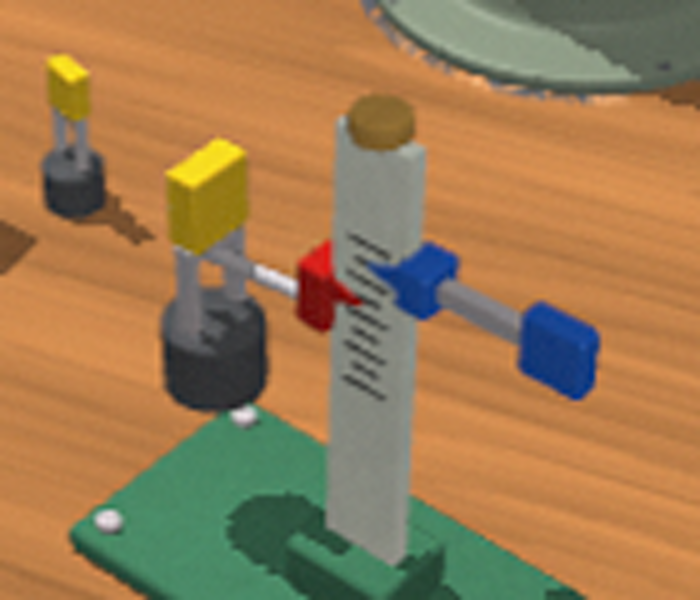

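Call:
arm_command(delta_pos=[[0, 0, -0.5], [0, 0, -0.8], [0, 0, -0.95], [0, 0, -0.95], [0, 0, -0.95], [0, 0, -0.9], [0, 0, -0.8], [0, 0, -0.5], [0, 0, 0], [0, 0, 0]], rotation=[[0, 0, 0], [0, 0, 0], [0, 0, 0], [0, 0, 0], [0, 0, 0], [0, 0, 0], [0, 0, 0], [0, 0, 0], [0, 0, 0], [0, 0, 0]])

```text
clock: 12.9
position: [0.5999, 0.1949, 0.3623]
tool_rot: [-0.958, 1.562, -2.809]
force: [0.1, -0.3, 0.4]
grip_width: 0.0854
```

```bash
python3 - <<'E'
from h import *
C,a=np.array([.576,.0935]),np.radians(74); u=np.array([np.cos(a),np.sin(a)])
plan([*(C+.095*u),.222],a-np.pi/2)
w=cam("wrist"); im=optics.grab_frame("wrist"); cv2.imwrite("pics/w7.png",im[:,:,::-1])
print(proj(w,[[*(C+.095*u),.241]]))
for b in blobs(im,(105,150,80),(125,255,255),100): print(b[:2],plane(w,[b[1]],.241))
im=optics.grab_frame("scene")
print([b[:2] for b in blobs(im,(0,200,100),(4,255,255))])
E
```

```text
t 12.9 pos [0.5999 0.1949 0.3623] jaw yaw -16.05 x [-0.008 -0.003 -1.   ] F [ 0.08 -0.3   0.45] w 0.0854
delta units [4.676 0.2   0.279]
rot units [-0.007  0.046  0.066]
[[328.76260499 209.95194122]]
([321, 182, 16, 41, 615], [328.4, 202.5]) [[0.60363785 0.19111104 0.241     ]]
([316, 257, 24, 35, 556], [327.5, 272.2]) [[0.58553562 0.1294761  0.241     ]]
[([305, 208, 10, 18, 95], [308.2, 217.0])]
```

Call:
arm_command(delta_pos=[[0, 0.2, 0.25], [0.5, 0, 0], [0.8, 0, 0], [0.8, 0, 0], [0.8, 0, 0], [0.8, 0, 0], [0.5, 0, 0], [0.2, 0, 0], [0, 0, 0]], rotation=[[0, 0, 0.06], [0, 0, 0], [0, 0, 0], [0, 0, 0], [0, 0, 0], [0, 0, 0], [0, 0, 0], [0, 0, 0], [0, 0, 0]])

```text
clock: 13.9
position: [0.6078, 0.1699, 0.2288]
tool_rot: [0.964, 1.559, -0.902]
force: [-0.4, 0.9, 0.8]
grip_width: 0.0854
```

```bash
python3 - <<'E'
from h import *
C,a=np.array([.576,.0935]),np.radians(74); u=np.array([np.cos(a),np.sin(a)])
plan([*(C+.095*u),.222],a-np.pi/2)
E
```

```text
t 13.9 pos [0.6078 0.1699 0.2288] jaw yaw -16.87 x [ 0.007 -0.009 -1.   ] F [-0.42  0.92  0.78] w 0.0854
delta units [ 0.221 -0.326 -0.423]
rot units [-0.146  0.064 -0.09 ]
```

Call:
arm_command(delta_pos=[[0, -0.3, -0.4], [0, 0, 0]], rotation=[[-0.1, 0.06, -0.09], [0, 0, 0]])

```text
clock: 14.1
position: [0.603, 0.1843, 0.2302]
tool_rot: [2.432, 1.569, 0.577]
force: [0.6, -0.5, -1.0]
grip_width: 0.0856
```

```bash
python3 - <<'E'
from h import *
C,a=np.array([.576,.0935]),np.radians(74); u=np.array([np.cos(a),np.sin(a)])
plan([*(C+.095*u),.222],a-np.pi/2)
E
```

```text
t 14.1 pos [0.603  0.1843 0.2302] jaw yaw -16.3 x [ 0.001  0.001 -1.   ] F [ 0.59 -0.53 -1.03] w 0.0856
delta units [ 0.274 -0.031 -0.008]
rot units [-0.05  -0.01  -0.009]
```

Lower a little and close gently.

Call:
arm_command(delta_pos=[[0.27, -0.03, 0], [0, 0, 0]], rotation=[[-0.05, 0, 0], [0, 0, 0]])

```text
clock: 14.3
position: [0.6024, 0.185, 0.2228]
tool_rot: [2.217, 1.568, 0.367]
force: [0.8, 0.0, 0.5]
grip_width: 0.0855
```

Call:
arm_command(delta_pos=[[0, 0, 0], [0, 0, 0], [0, 0, 0], [0, 0, 0], [0, 0, 0], [0, 0, 0], [0, 0, 0], [0, 0, 0], [0, 0, 0], [0, 0, 0]], rotation=[[0, 0, 0], [0, 0, 0], [0, 0, 0], [0, 0, 0], [0, 0, 0], [0, 0, 0], [0, 0, 0], [0, 0, 0], [0, 0, 0], [0, 0, 0]], gripper=1, grip_force=40)

```text
clock: 15.3
position: [0.6026, 0.1848, 0.2233]
tool_rot: [2.166, 1.567, 0.316]
force: [-0.2, -0.2, 0.8]
grip_width: 0.0133
```

```bash
python3 - <<'E'
from h import *
C,a=np.array([.576,.0935]),np.radians(74); u=np.array([np.cos(a),np.sin(a)])
plan([*(C+.095*u),.192],a-np.pi/2)
im=optics.grab_frame("scene")
print([b[:2] for b in blobs(im,(0,200,100),(4,255,255))+blobs(im,(105,150,80),(125,255,255),50) if 200<b[1][1]<260 and 300<b[1][0]<400])
E
```

```text
t 15.3 pos [0.6026 0.1848 0.2233] jaw yaw -15.98 x [ 0.004  0.001 -1.   ] F [-0.21 -0.17  0.83] w 0.0133
delta units [ 1.042 -0.018  0.007]
rot units [ 0.004 -0.02  -0.03 ]
[([305, 208, 12, 18, 101], [308.3, 217.2]), ([319, 209, 17, 15, 125], [328.2, 215.6]), ([357, 224, 8, 16, 77], [360.7, 231.6])]
```

Call:
arm_command(delta_pos=[[0.2, 0, 0], [0.2, 0, 0], [0.2, 0, 0], [0.2, 0, 0], [0.1, 0, 0], [0, 0, 0]], rotation=[[0, 0, 0], [0, 0, 0], [0, 0, 0], [0, 0, 0], [0, 0, 0], [0, 0, 0]])

```text
clock: 15.95
position: [0.6026, 0.1848, 0.1934]
tool_rot: [2.182, 1.567, 0.333]
force: [-0.2, -0.2, 1.4]
grip_width: 0.0133
```

```bash
python3 - <<'E'
from h import *
C,a=np.array([.576,.0935]),np.radians(74); u=np.array([np.cos(a),np.sin(a)])
plan([*(C+.095*u),.193],a-np.pi/2)
im=optics.grab_frame("scene")
print([b[:2] for b in blobs(im,(0,200,100),(4,255,255))+blobs(im,(105,150,80),(125,255,255),50) if 200<b[1][1]<260 and 300<b[1][0]<400])
E
```

```text
t 15.95 pos [0.6026 0.1848 0.1934] jaw yaw -15.97 x [ 0.003  0.001 -1.   ] F [-0.19 -0.17  1.38] w 0.0133
delta units [ 0.013 -0.014  0.004]
rot units [ 0.004 -0.018 -0.026]
[([305, 208, 12, 18, 99], [308.4, 217.2]), ([319, 220, 16, 14, 117], [327.7, 226.4]), ([355, 235, 8, 15, 74], [359.6, 242.4])]
```

Call:
arm_command(delta_pos=[[0, 0, 0], [0, 0, 0], [0, 0, 0], [0, 0, 0], [0, 0, 0], [0, 0, 0], [0, 0, 0]], rotation=[[0, 0, 0], [0, 0, 0], [0, 0, 0], [0, 0, 0], [0, 0, 0], [0, 0, 0], [0, 0, 0]], gripper=-1)

```text
clock: 16.7
position: [0.6029, 0.1848, 0.1941]
tool_rot: [2.113, 1.567, 0.264]
force: [-0.6, 0.4, 0.3]
grip_width: 0.0855
```

Call:
arm_command(delta_pos=[[-0.4, 0, 0], [-0.7, 0, 0], [-0.9, 0, 0], [-0.9, 0, 0], [-0.9, 0, 0], [-0.9, 0, 0], [-0.5, 0, 0], [0, 0, 0]], rotation=[[0, 0, 0], [0, 0, 0], [0, 0, 0], [0, 0, 0], [0, 0, 0], [0, 0, 0], [0, 0, 0], [0, 0, 0]])

```text
clock: 17.5
position: [0.6013, 0.1852, 0.3626]
tool_rot: [2.327, 1.564, 0.479]
force: [-0.0, 0.5, -1.0]
grip_width: 0.0854
```

```bash
python3 - <<'E'
from h import *
plan([.6,.18,.36])
for k in range(2):
    im=optics.grab_frame("scene")
    print([b[:2] for b in blobs(im,(0,200,100),(4,255,255))+blobs(im,(105,150,80),(125,255,255),50) if 200<b[1][1]<260 and 160<b[1][0]<400])
cv2.imwrite("pics/c8.png",cv2.resize(im[160:280,245:385],None,fx=5,fy=5,interpolation=2)[:,:,::-1])
E
```

```text
t 17.5 pos [0.6013 0.1852 0.3626] jaw yaw -15.88 x [ 0.006  0.003 -1.   ] F [-0.03  0.48 -0.98] w 0.0854
delta units [0.084 0.004 0.178]
[([305, 208, 12, 18, 97], [308.5, 217.1]), ([318, 220, 18, 14, 121], [327.9, 226.3]), ([348, 232, 15, 18, 202], [355.3, 240.6]), ([182, 242, 16, 15, 161], [190.4, 249.1])]
[([305, 208, 12, 18, 101], [308.4, 217.2]), ([318, 220, 18, 14, 122], [327.8, 226.3]), ([348, 232, 15, 18, 201], [355.4, 240.6]), ([182, 242, 16, 15, 161], [190.5, 249.1])]
```

View pics/c8.png

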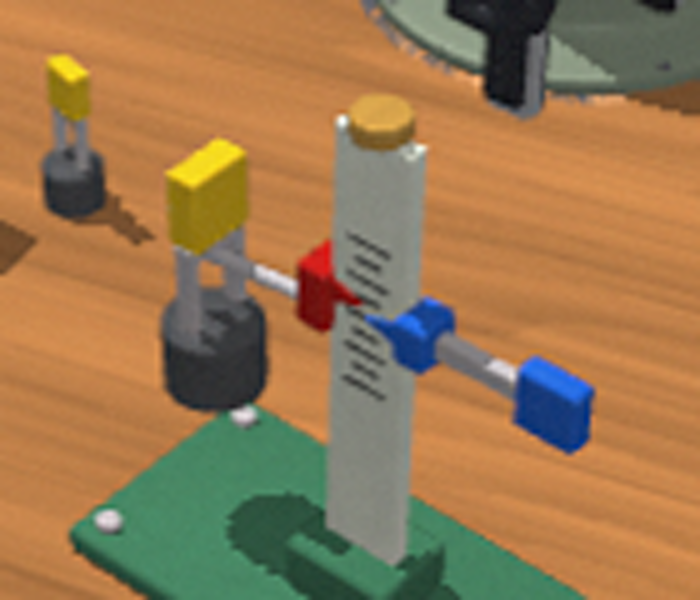

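```bash
python3 - <<'E'
from h import *
C,a=np.array([.576,.0935]),np.radians(74); u=np.array([np.cos(a),np.sin(a),0]); n=np.array([-u[1],u[0],0])
s=monitor.observe(); M=R.from_euler('xyz',s['tool_rot']).as_matrix(); c=cam("wrist")
to=M.T@(c[2]-s['position']); tR=M.T@c[3]; print(to.round(3),tR.round(3))
np.savez('wc.npz',to=to,tR=tR)
tip=np.array([*C,.195])
for th in(30,40,50):
  M2=jaws(a-np.pi/2)@R.from_rotvec([0,0,np.radians(th)]).as_matrix()
  M3=jaws(a-np.pi/2)@R.from_rotvec([0,0,-np.radians(th)]).as_matrix()
  for s_,X in((1,M2),(-1,M3)):
    ax=X@tR[:,2]; cp=tip-ax*.27; P=cp-X@to; print(th*s_,'toolx',X[:,0].round(2),'cam',cp.round(3),'TCP',P.round(3))
E
```

```text
[-0.13  -0.001 -0.075] [[-0.001 -0.295  0.955]
 [ 1.    -0.001  0.001]
 [ 0.     0.955  0.295]]
30 toolx [ 0.48 -0.14 -0.87] cam [0.474 0.206 0.418] TCP [0.516 0.116 0.306]
-30 toolx [-0.48  0.14 -0.87] cam [0.722 0.135 0.419] TCP [0.64  0.081 0.306]
40 toolx [ 0.62 -0.18 -0.77] cam [0.438 0.216 0.392] TCP [0.499 0.121 0.294]
-40 toolx [-0.62  0.18 -0.77] cam [0.757 0.124 0.393] TCP [0.657 0.076 0.293]
50 toolx [ 0.74 -0.21 -0.64] cam [0.408 0.225 0.361] TCP [0.483 0.125 0.278]
-50 toolx [-0.74  0.21 -0.64] cam [0.788 0.116 0.361] TCP [0.672 0.071 0.277]
```

Call:
arm_command(delta_pos=[[-0.3, -0.8, 0], [0, -0.9, 0], [0, -0.9, 0], [0, -0.9, 0], [0, -0.8, 0], [0, -0.4, 0]], rotation=[[0, 0, 0], [0, 0, 0], [0, 0, 0], [0, 0, 0], [0, 0, 0], [0, 0, 0]])

```text
clock: 18.2
position: [0.4596, 0.2224, 0.363]
tool_rot: [-1.073, 1.565, -2.923]
force: [-0.1, 0.5, -0.5]
grip_width: 0.0853
```

Call:
arm_command(delta_pos=[[0, 0, 0], [0, 0, 0], [0, 0, 0], [0, 0, 0], [0, 0, 0], [0, 0, 0], [0, 0, 0], [0, 0, 0]], rotation=[[0, 0, 0.8], [0, 0, 0.9], [0, 0, 0.9], [0, 0, 0.9], [0, 0, 0.9], [0, 0, 0.9], [0, 0, 0.9], [0, 0, 0]])

```text
clock: 19.0
position: [0.4603, 0.2214, 0.3602]
tool_rot: [1.568, 0.907, -0.279]
force: [-0.8, -0.0, -0.2]
grip_width: 0.0852
```

```bash
python3 - <<'E'
from h import *
C,a=np.array([.576,.0935]),np.radians(74); u=np.array([np.cos(a),np.sin(a),0])
plan([.453,.162,.36]); n=np.array([-u[1],u[0],0])
w=cam("wrist"); im=optics.grab_frame("wrist"); cv2.imwrite("pics/w9.png",im[:,:,::-1])
print(proj(w,[[*(C+.006*n[:2]),.195],[*C,.292]]),np.linalg.norm(w[2]-[*C,.195]))
for b in blobs(im,(0,180,60),(4,255,255))+blobs(im,(105,150,60),(125,255,255),50): print(b[:2])
E
```

```text
t 19.0 pos [0.4603 0.2214 0.3602] jaw yaw -15.79 x [ 0.592 -0.17  -0.788] F [-0.81 -0.02 -0.18] w 0.0852
delta units [0.197 0.237 1.972]
[[327.8489839  250.59969493]
 [395.9480002  283.33996779]] 0.38781410138214456
([313, 253, 28, 27, 374], [324.7, 267.9])
([318, 156, 24, 30, 653], [329.7, 170.0])
([317, 222, 24, 26, 290], [327.4, 231.2])
([318, 336, 11, 10, 62], [323.8, 340.2])
```

```bash
python3 - <<'E'
from h import *
im=cv2.imread("pics/w9.png")[:,:,::-1].astype(int)
for r in range(228,264):
    row=im[r,300:360]; 
    b=np.clip(row[:,2]-row[:,:2].max(1)-15,0,None); d=np.clip(row[:,0]-row[:,1:].max(1)-60,0,None)
    f=lambda w:(round(300+(w*np.arange(60)).sum()/w.sum(),1),int((w>0).sum())) if w.sum()>20 else None
    print(r,'blue',f(b),'red',f(d))
cv2.imwrite("pics/c10.png",cv2.resize(im[200:300,270:400].astype('uint8'),None,fx=6,fy=6,interpolation=2)[:,:,::-1])
E
```

```text
228 blue (np.float64(330.5), 26) red None
229 blue (np.float64(330.4), 26) red None
230 blue (np.float64(330.3), 26) red None
231 blue (np.float64(330.1), 26) red None
232 blue (np.float64(330.0), 26) red None
233 blue (np.float64(330.4), 23) red None
234 blue (np.float64(329.3), 20) red (np.float64(344.6), 6)
235 blue (np.float64(327.4), 15) red None
236 blue (np.float64(326.5), 11) red None
237 blue (np.float64(325.6), 9) red None
238 blue (np.float64(324.6), 7) red None
239 blue (np.float64(324.2), 7) red None
240 blue (np.float64(324.3), 6) red None
241 blue (np.float64(324.3), 5) red None
242 blue (np.float64(324.1), 5) red None
243 blue (np.float64(324.1), 5) red None
244 blue (np.float64(323.8), 4) red None
245 blue (np.float64(323.9), 4) red None
246 blue (np.float64(323.5), 4) red None
247 blue (np.float64(323.4), 2) red None
248 blue None red None
249 blue None red None
250 blue None red None
251 blue None red None
252 blue None red (np.float64(326.6), 2)
253 blue None red (np.float64(326.7), 3)
254 blue None red (np.float64(326.0), 3)
255 blue None red (np.float64(325.7), 6)
256 blue None red (np.float64(325.9), 6)
257 blue None red (np.float64(325.9), 6)
258 blue None red (np.float64(325.3), 11)
259 blue None red (np.float64(321.1), 14)
260 blue None red (np.float64(320.7), 15)
261 blue None red (np.float64(321.8), 20)
262 blue None red (np.float64(321.9), 20)
263 blue None red (np.float64(322.1), 20)
```

View pics/c10.png

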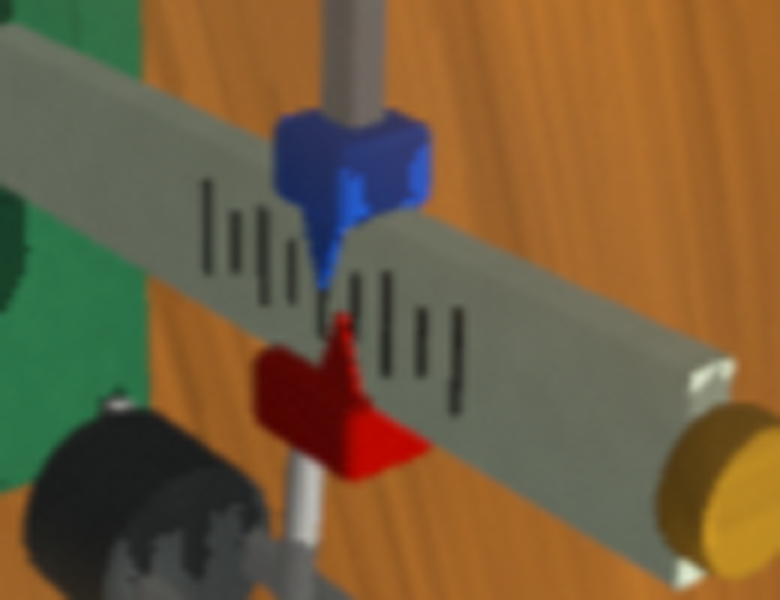

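Call:
arm_command(delta_pos=[[0, 0, 0], [0, 0, 0], [0, 0, 0], [0, 0, 0], [0, 0, 0], [0, 0, 0], [0, 0, 0], [0, 0, 0]], rotation=[[0, 0, -0.8], [0, 0, -0.9], [0, 0, -0.9], [0, 0, -0.9], [0, 0, -0.9], [0, 0, -0.9], [0, 0, -0.9], [0, 0, 0]])

```text
clock: 19.85
position: [0.4669, 0.2229, 0.3639]
tool_rot: [-2.136, 1.529, 2.305]
force: [-1.0, 0.2, -0.9]
grip_width: 0.0852
```

```bash
python3 - <<'E'
from h import *
C,a=np.array([.576,.0935]),np.radians(74); u=np.array([np.cos(a),np.sin(a)])
plan([*(C+.095*u),.36],a-np.pi/2)
E
```

```text
t 19.85 pos [0.4669 0.2229 0.3639] jaw yaw -15.54 x [-0.028  0.031 -0.999] F [-1.04  0.21 -0.85] w 0.0852
delta units [-0.036  4.687  0.014]
rot units [ 0.073 -0.213  0.338]
```

Call:
arm_command(delta_pos=[[0, 0.6, 0], [0, 0.9, 0], [0, 0.9, 0], [0, 0.9, 0], [0, 0.8, 0], [0, 0.45, 0], [0, 0, 0], [0, 0, 0]], rotation=[[0.07, -0.2, 0.3], [0, 0, 0], [0, 0, 0], [0, 0, 0], [0, 0, 0], [0, 0, 0], [0, 0, 0], [0, 0, 0]])

```text
clock: 20.65
position: [0.6063, 0.1848, 0.3648]
tool_rot: [3.047, 1.553, 1.202]
force: [-0.8, 0.2, -0.3]
grip_width: 0.0856
```

```bash
python3 - <<'E'
from h import *
C,a=np.array([.576,.0935]),np.radians(74); u=np.array([np.cos(a),np.sin(a)])
plan([*(C+.095*u),.192],a-np.pi/2)
E
```

```text
t 20.65 pos [0.6063 0.1848 0.3648] jaw yaw -15.71 x [ 0.007  0.017 -1.   ] F [-0.83  0.24 -0.32] w 0.0856
delta units [ 5.759 -0.143  0.14 ]
rot units [ 0.049 -0.172 -0.016]
```

Call:
arm_command(delta_pos=[[0, -0.14, 0.1], [0, 0, 0], [0.6, 0, 0], [0.8, 0, 0], [0.8, 0, 0], [0.8, 0, 0], [0.6, 0, 0], [0, 0, 0]], rotation=[[0.05, -0.17, 0], [0, 0, 0], [0, 0, 0], [0, 0, 0], [0, 0, 0], [0, 0, 0], [0, 0, 0], [0, 0, 0]])

```text
clock: 21.45
position: [0.5977, 0.1861, 0.2571]
tool_rot: [1.909, 1.563, 0.065]
force: [0.4, -0.2, 0.9]
grip_width: 0.0854
```

```bash
python3 - <<'E'
from h import *
C,a=np.array([.576,.0935]),np.radians(74); u=np.array([np.cos(a),np.sin(a)])
plan([*(C+.095*u),.19],a-np.pi/2)
E
```

```text
t 21.45 pos [0.5977 0.1861 0.2571] jaw yaw -15.66 x [ 0.007  0.    -1.   ] F [ 0.4  -0.17  0.9 ] w 0.0854
delta units [2.238 0.141 0.008]
rot units [ 0.056 -0.024 -0.067]
```

Call:
arm_command(delta_pos=[[0, 0.14, 0], [0.5, 0, 0], [0.6, 0, 0], [0.6, 0, 0], [0.5, 0, 0], [0, 0, 0]], rotation=[[0.05, 0, -0.06], [0, 0, 0], [0, 0, 0], [0, 0, 0], [0, 0, 0], [0, 0, 0]])

```text
clock: 22.05
position: [0.6037, 0.1862, 0.1918]
tool_rot: [2.423, 1.563, 0.573]
force: [0.1, -0.1, 0.9]
grip_width: 0.0854
```

```bash
python3 - <<'E'
from h import *
C,a=np.array([.576,.0935]),np.radians(74); u=np.array([np.cos(a),np.sin(a)])
plan([*(C+.095*u),.19],a-np.pi/2)
E
```

```text
t 22.05 pos [0.6037 0.1862 0.1918] jaw yaw -15.98 x [ 0.007  0.004 -1.   ] F [ 0.1  -0.15  0.94] w 0.0854
delta units [ 0.061 -0.034  0.06 ]
rot units [ 0.004 -0.058 -0.05 ]
```

Call:
arm_command(delta_pos=[[0, -0.03, 0], [0, 0, 0], [0, 0, 0], [0, 0, 0], [0, 0, 0], [0, 0, 0], [0, 0, 0], [0, 0, 0], [0, 0, 0], [0, 0, 0]], rotation=[[0, 0, 0], [0, 0, 0], [0, 0, 0], [0, 0, 0], [0, 0, 0], [0, 0, 0], [0, 0, 0], [0, 0, 0], [0, 0, 0], [0, 0, 0]], gripper=1)

```text
clock: 23.05
position: [0.6034, 0.1872, 0.1945]
tool_rot: [2.399, 1.56, 0.549]
force: [-1.5, -0.0, -0.3]
grip_width: 0.013
```

Call:
arm_command(delta_pos=[[-0.12, 0, 0], [-0.12, 0, 0], [0, 0, 0], [0, 0, 0]], rotation=[[0, 0, 0], [0, 0, 0], [0, 0, 0], [0, 0, 0]])

```text
clock: 23.45
position: [0.6033, 0.1872, 0.2023]
tool_rot: [2.409, 1.56, 0.559]
force: [0.2, 2.0, -3.5]
grip_width: 0.013
```

Call:
arm_command(delta_pos=[[0, 0, 0], [0, 0, 0], [0, 0, 0], [0, 0, 0], [0, 0, 0], [0, 0, 0], [0, 0, 0]], rotation=[[0, 0, 0], [0, 0, 0], [0, 0, 0], [0, 0, 0], [0, 0, 0], [0, 0, 0], [0, 0, 0]], gripper=-1)

```text
clock: 24.15
position: [0.6039, 0.1871, 0.2027]
tool_rot: [2.342, 1.559, 0.492]
force: [0.6, -0.9, 0.5]
grip_width: 0.0853
```

Call:
arm_command(delta_pos=[[-0.4, 0, 0], [-0.7, 0, 0], [-0.9, 0, 0], [-0.9, 0, 0], [-0.9, 0, 0], [-0.9, 0, 0], [-0.4, 0, 0], [0, 0, 0]], rotation=[[0, 0, 0], [0, 0, 0], [0, 0, 0], [0, 0, 0], [0, 0, 0], [0, 0, 0], [0, 0, 0], [0, 0, 0]])

```text
clock: 24.95
position: [0.6013, 0.1865, 0.3671]
tool_rot: [2.395, 1.557, 0.546]
force: [0.6, -0.1, 0.1]
grip_width: 0.0856
```

```bash
python3 - <<'E'
from h import *
plan([.46,.2224,.363])
im=optics.grab_frame("scene"); cv2.imwrite("pics/s11.png",im[:,:,::-1])
print([b[:2] for b in blobs(im,(0,200,100),(4,255,255))+blobs(im,(105,150,80),(125,255,255),50) if 200<b[1][1]<260 and 160<b[1][0]<400])
E
```

```text
t 24.95 pos [0.6013 0.1865 0.3671] jaw yaw -15.93 x [ 0.012  0.007 -1.   ] F [ 0.59 -0.06  0.06] w 0.0856
delta units [ 0.089 -4.859  0.144]
[([305, 208, 10, 18, 98], [308.3, 217.3]), ([319, 217, 17, 15, 125], [328.0, 223.4]), ([349, 229, 15, 19, 202], [355.6, 237.7]), ([182, 242, 16, 15, 161], [190.4, 249.1])]
```

Call:
arm_command(delta_pos=[[0, -0.8, 0], [0, -0.9, 0], [0, -0.9, 0], [0, -0.9, 0], [0, -0.8, 0], [0, -0.4, 0]], rotation=[[0, 0, 0], [0, 0, 0], [0, 0, 0], [0, 0, 0], [0, 0, 0], [0, 0, 0]])

```text
clock: 25.6
position: [0.4598, 0.2239, 0.3567]
tool_rot: [-3.036, 1.568, 1.396]
force: [0.4, -0.6, 0.3]
grip_width: 0.0851
```

Call:
arm_command(delta_pos=[[0, 0, 0], [0, 0, 0], [0, 0, 0], [0, 0, 0], [0, 0, 0], [0, 0, 0], [0, 0, 0], [0, 0, 0]], rotation=[[0, 0, 0.8], [0, 0, 0.9], [0, 0, 0.9], [0, 0, 0.9], [0, 0, 0.9], [0, 0, 0.9], [0, 0, 0.9], [0, 0, 0]])

```text
clock: 26.4
position: [0.4602, 0.2228, 0.3519]
tool_rot: [1.576, 0.904, -0.273]
force: [0.1, -0.4, 0.9]
grip_width: 0.086
```

```bash
python3 - <<'E'
from h import *
C,a=np.array([.576,.0935]),np.radians(74); u=np.array([np.cos(a),np.sin(a),0]); n=np.array([-u[1],u[0],0])
w=cam("wrist"); img=optics.grab_frame("wrist"); cv2.imwrite("pics/w12.png",img[:,:,::-1]); im=img.astype(int)
T=[[*(C+.008*n[:2]),z] for z in(.185,.195,.205)]; print(proj(w,T).round(1).tolist(), 'level dir', proj(w,[[*(C+.008*n[:2]+k*u[:2]),.195] for k in(-.01,.01)]).round(1).tolist())
for nm,f in(("blue",lambda r:np.clip(r[:,2]-r[:,:2].max(1)-15,0,None)),("red",lambda r:np.clip(r[:,0]-r[:,1:].max(1)-60,0,None))):
    for r in range(230,275):
        x=f(im[r,290:370])
        if x.sum()>20 and (x>0).sum()<9: print(nm,r,round(290+(x*np.arange(80)).sum()/x.sum(),1),int((x>0).sum()),end=' | ')
    print()
E
```

```text
[[325.6, 252.2], [331.0, 255.1], [336.6, 258.2]] level dir [[330.9, 262.9], [331.1, 247.3]]
blue 245 333.0 8 | blue 246 333.0 6 | blue 247 333.0 6 | blue 248 332.7 6 | blue 249 332.7 5 | blue 250 332.6 4 | blue 251 332.6 4 | blue 252 332.3 4 | blue 253 332.2 3 | blue 254 332.4 2 | 
red 257 330.0 5 | red 258 327.3 7 | red 259 328.3 8 |
```

```bash
python3 - <<'E'
from h import *
for f,rr in(("w9",(250,262)),("w12",(252,268))):
    im=cv2.imread(f"pics/{f}.png")[:,:,::-1].astype(int)
    print(f)
    for r in range(*rr): print(r,(im[r,314:346,0]-im[r,314:346,1:].max(1)).tolist())
E
```

```text
w9
250 [-3, -6, -7, -6, -4, -5, -6, -6, -5, -3, -4, -5, -4, -5, -2, -1, -5, -5, -5, -4, 0, -4, -6, -5, -4, -4, -4, -4, -4, -4, -4, -4]
251 [-5, -6, -6, -7, -5, -7, -7, -6, -5, -3, -5, -3, 9, 9, 3, 0, -5, -6, -5, -3, -1, -3, -4, -5, -5, -3, -2, -3, -4, -4, -4, -2]
252 [-6, -6, -6, -6, -6, -6, -7, -6, -5, -3, -2, 19, 68, 73, 42, 3, -5, -6, -5, -2, -1, -4, -4, -6, -4, -1, 0, -3, -4, -5, -4, -1]
253 [-7, -6, -6, -7, -6, -7, -6, -6, -6, -3, 0, 31, 101, 116, 67, 4, -5, -6, -5, -3, -1, -3, -5, -6, -5, -3, 0, -2, -4, -4, -4, -2]
254 [-6, -7, -7, -7, -7, -6, -6, -6, -5, -1, 12, 39, 86, 101, 58, 2, -5, -6, -6, -3, -2, -5, -5, -6, -5, -2, 0, -3, -5, -5, -5, -2]
255 [-5, -7, -7, -6, -6, -6, -6, -6, -6, -1, 17, 43, 79, 127, 88, 10, -5, -6, -6, -3, -1, -4, -6, -6, -4, -3, 0, -4, -6, -5, -5, -2]
256 [4, -3, -4, -5, -5, -7, -6, -7, -7, -1, 30, 60, 82, 132, 92, 18, -4, -7, -6, -3, -1, -5, -5, -6, -5, -3, -1, -4, -6, -5, -6, -2]
257 [35, 24, 27, 18, 5, -4, -7, -7, -6, -1, 29, 65, 79, 109, 86, 24, -3, -6, -6, -4, -1, -5, -6, -6, -5, -2, -2, -4, -5, -6, -5, -3]
258 [58, 59, 61, 54, 35, 10, -2, -6, -5, 1
[... 1930 characters left out ...]
 -4, -2, -4, -5, -5, -5, -3, -2]
263 [61, 63, 64, 67, 73, 77, 80, 77, 66, 48, 23, 6, -1, 11, 40, 69, 76, 78, 94, 57, 11, -5, -6, -6, -4, -2, -5, -5, -4, -4, -3, -1]
264 [59, 62, 64, 71, 75, 78, 79, 78, 79, 74, 60, 43, 26, 34, 57, 72, 75, 77, 88, 68, 20, -3, -7, -6, -4, -3, -5, -5, -5, -5, -3, -3]
265 [60, 62, 63, 71, 76, 77, 79, 78, 80, 80, 79, 72, 61, 62, 70, 76, 76, 78, 105, 104, 42, -1, -6, -6, -3, -3, -5, -6, -6, -5, -2, -3]
266 [58, 60, 63, 72, 76, 76, 76, 76, 77, 79, 79, 80, 77, 77, 75, 76, 75, 79, 106, 109, 44, 1, -6, -7, -4, -3, -5, -6, -6, -5, -3, -3]
267 [58, 58, 62, 72, 76, 74, 75, 77, 76, 77, 79, 79, 80, 80, 77, 75, 75, 77, 89, 104, 76, 24, -3, -6, -6, -5, -6, -6, -7, -6, -4, -5]
```

```bash
python3 - <<'E'
from h import *
im=cv2.imread("pics/s11.png")[:,:,::-1].astype(int)
C,a=np.array([.576,.0935]),np.radians(74); u=np.array([np.cos(a),np.sin(a)])
p=proj(cam("scene"),[[*(C+k*u),.195] for k in(-.01,.01)]); print(p)
for nm,x in(("red",im[:,:,0]-im[:,:,1:].max(2)),("blue",im[:,:,2]-im[:,:,:2].max(2))):
    print(nm,'cols 312..324')
    for r in range(210,230): print(r,x[r,312:325].tolist())
E
```

```text
[[315.71049719 215.90707632]
 [322.9437852  219.79824562]]
red cols 312..324
210 [5, -6, -3, -1, -2, -4, -4, -1, 1, 0, -2, -3, -3]
211 [3, -5, -3, -3, -1, -3, -3, -3, -2, -2, -1, -2, -1]
212 [4, -6, -2, -1, -2, -2, -1, -3, -2, -3, -2, -2, -2]
213 [14, -6, -3, -3, -3, -3, -1, -1, -1, -2, -2, -3, -2]
214 [7, -8, -3, -2, -2, -2, -2, -1, -1, -5, -4, -2, -2]
215 [15, -10, -7, -3, -2, -3, -2, -3, -4, -3, -2, -3, -2]
216 [94, 43, 2, -7, -3, -4, -2, -2, -3, -3, -3, -3, -1]
217 [122, 110, 48, 4, -6, -3, -2, -1, 0, -2, -3, -3, -2]
218 [89, 121, 114, 51, 2, -5, -4, -1, -1, 0, 0, -2, -4]
219 [93, 103, 112, 99, 49, 1, -4, -4, 2, -1, -1, -1, 1]
220 [50, 49, 76, 107, 116, 47, -26, -64, -75, -10, 1, 2, -33]
221 [12, -1, 9, 5, 26, 8, -39, -100, -131, -111, -93, -93, -136]
222 [8, -7, -3, -4, 4, -2, -2, -46, -107, -118, -111, -106, -126]
223 [8, -4, -4, -3, -2, 0, -1, -3, -38, -78, -103, -101, -104]
224 [5, -4, -3, -3, -4, -3, -2, -1, -5, -38, -81, -103, -103]
225 [0, -3, -3, -3, 0, -2, -3, -2, -3, -4, -49, -92, -109]
226 [-5, -4, -2, -3, -1, -2, -2, -3, -2, 0, 0, -42, -97]
227 [-5, -3, -1, -4, -3, -3
[... 711 characters left out ...]
, -7, -8, -3, -6, -10, -13]
219 [-96, -104, -113, -104, -53, -6, -9, -14, -14, -12, -10, -12, -17]
220 [-57, -53, -80, -107, -118, -52, 25, 42, 47, 3, -18, -19, 19]
221 [-21, -8, -13, -11, -36, -20, 27, 63, 85, 79, 64, 63, 91]
222 [-14, -10, -4, -4, -8, -8, -3, 31, 69, 75, 70, 68, 79]
223 [-15, -8, -10, -7, -5, -3, -6, 1, 24, 53, 65, 64, 67]
224 [-14, -10, -8, -9, -10, -12, -7, -6, 1, 24, 53, 65, 65]
225 [-8, -8, -9, -7, -4, -9, -10, -9, -10, 0, 31, 61, 71]
226 [-10, -9, -9, -7, -3, -4, -10, -9, -9, -10, -10, 29, 62]
227 [-9, -10, -9, -9, -8, -8, -4, -4, -9, -9, -14, 23, 59]
228 [-6, -6, -7, -6, -10, -9, -9, -6, -5, -9, -11, 16, 52]
229 [-6, -9, -7, -3, -3, -8, -11, -10, -8, -8, -10, -7, 27]
```

```bash
python3 - <<'E'
from h import *
im=optics.grab_frame("scene"); print([b[:2] for b in blobs(im,(0,200,100),(4,255,255))+blobs(im,(22,150,90),(33,255,255))+blobs(im,(105,150,80),(125,255,255),50)])
print(monitor.observe()['clock'],bot.job_done())
E
```

```text
[([305, 208, 12, 18, 97], [308.4, 217.1]), ([212, 148, 17, 24, 311], [219.9, 159.5]), ([255, 171, 8, 13, 81], [258.1, 177.1]), ([279, 188, 15, 23, 275], [286.1, 198.8]), ([258, 0, 15, 29, 407], [265.2, 13.4]), ([390, 75, 21, 49, 348], [398.0, 92.7]), ([319, 217, 17, 15, 125], [328.0, 223.4]), ([530, 219, 35, 53, 1020], [548.0, 247.2]), ([349, 229, 15, 19, 202], [355.6, 237.7]), ([182, 242, 16, 15, 161], [190.4, 249.1]), ([627, 252, 13, 76, 687], [634.5, 291.2]), ([452, 296, 9, 20, 144], [455.8, 305.4])]
the job is handed in; nothing more can be done
26.5 None
```

I hung the 50 mm weight by its eye on the hook, lowered it until the spring carried it, and let go. It settled with the carriage about 30 mm down. I then slid the blue marker level with the red pointer and handed the job in at 26.5 s with the arm clear.

- **Marker correction:** My first slide of 30 mm assumed the marker started level with the pointer. A close wrist view and the scene view showed it actually started several mm lower, leaving its tip 6–9 mm too low. I gripped it again, raised it about 8 mm and let go.
- **Final level:** The last measurements put the marker tip above the pointer tip by about 2 mm in the wrist view and 1.4 mm in the scene view. Each is good to about 1 mm, so it is within the 4 mm limit. I left it there.
- **At rest:** The pointer was steady across the last frames.
- **Other objects:** The bobbin and the shuttle had not moved in the scene image. I made no final measurement of the pot, but the arm never went near it.

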